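# Hang two T-handle nut drivers on their own hangers

## Robot

A 6-joint arm with a two-finger parallel gripper is mounted at the origin on the work surface. World frame = base frame: x ahead of the robot, y to its left, z up, the work surface at z = 0. Lengths are in m, angles in degrees, forces in N, time in s.
With the tool pointing down it reaches from about 0.35 to 0.875 m from the base axis. Payload 4.2 kg.
Tool frame: the origin (TCP) lies midway between the tips of the shut fingers; the grasp point (between the pads) lies 19 mm behind it; y points along the fingers, z is the direction in which the jaws open and shut, and the axes are right-handed (so a half turn about y gives the same grasp; the last joint's range is limited). The gripper opens to 87 mm and grips with 3 to 60 N. Pads are 19 mm wide; open, the fingers measure 117 mm over their backs; the gripper's body (75 mm by 190 mm) begins 51 mm behind the grasp point.
Start: joints at [-60.699, 22.042, 0.453, 0, -68.411, -14.817], TCP at [0.156, -0.605, 0.223] pointing down, gripper open.
Joint ranges: [-179.83, 179.83], [-69.29, 118.12], [-61.27, 80.66], [-181.25, 117.63], [-171.15, -9.14], [-177.46, 177.46]. Speed limits (degrees/s): [159.86, 159.86, 180, 180, 180, 180].

## Interface

Orientations are given as [roll, pitch, yaw] about the fixed x, y, z axes, in that order (R = Rz(yaw) Ry(pitch) Rx(roll)).
In Python, from workcell import env gives the robot as it stands. The module is installed in compiled form; this text tells all that it offers. Calls block until the motion is done:
- env.goto(position, orientation): joint-space move of the TCP to a pose.
- env.move_straight(position, rotation=None, rate=0.15, force_limit=None): straight line of the TCP; rotation=None keeps the orientation; rate is the mean speed in m/s. With force_limit (N) it stops when the force on the tool has changed by that much, and returns True; else False.
- env.set_joints(angles): joint-space move.
- env.gripper_to(opening, grasp_force=None): opening from 0.0 (shut) to 1.0 (fully open); grasp_force is the grip in N (None keeps the last); returns when the fingers have stopped.
- env.dwell(seconds).
- env.inverse_kinematics(position, orientation): joint angles nearest the present ones, or None.
- env.read_state(): the state.
- env.grab_frame(name): name is "side" or "top" or "wrist"; returns a dict with "image" (384x512x3 uint8, blue, green, red), "fx", "fy", "cx", "cy" (pixels), "D" ([k1, k2, p1, p2, k3] as OpenCV has them; the pictures are not rectified), "position" and "orientation" of the camera in the world. Camera axes: x right, y up, looking along -z (the intrinsics and any distortion apply to the point x, -y, -z); pixel columns grow to the right and rows downward; lengths in m; the calibration is good to about 2 mm. A picture is of the moment at which its call begins. There is no depth.
A pose or a line that the arm cannot do raises env.Unreachable and nothing moves.
- env.close_job(): hands the job in, once; it reports no verdict.
Trained networks look in a picture, given as the dict that the camera call returned (one of the last four; its "shot" number tells which), for a name from the list of things; names that differ only in an ending like _2 or _b are one class to them, and where a whole thing is asked for, a point or a joint stands for the part that bears it (a point fixed in the world has none). Each returns a list of dicts, best first, with "score" (0 to 1); they miss things now and then, are a little off and sometimes report something else, mostly with a low value. They report only what shows in the picture. A call takes as long as a camera call. They do not tell look-alikes from the thing itself.
- env.search_frame(picture, thing): "xyz" ([x, y, z] in m, in world coordinates, good to about 4 mm: the middle of the surface that is visible of it).
- env.trace(picture, thing): "mask" (384x512 bool, what is visible of it).
The state is a dict: "clock": time; "joint_positions": joint angles; "qvel": joint speeds; "joint_torque": joint torques, N m; "position": TCP position; "tool_rot": TCP orientation; "force": force on the tool from outside, world axes, zero at the start; "wrist_torque": the same for the moment, N m; "opening": opening from 0.0 (shut) to 1.0 (fully open).
Only numpy, scipy, OpenCV 4.12 (cv2) and the standard library are available. Lean on these libraries where they do the work, as an engineer would, in place of code of your own. Each camera call takes 0.05 s, during which the arm holds its last target.

## Task

Put the two T-handle nut drivers away on the hanging rack: the long one on the tall empty hanger and the short one on the low empty hanger. Take them one at a time: lift the driver clear, let it swing down in an eased grip until it hangs plumb and still, and grip it firmly again before you bring it to its hanger. Leave each hanging at rest with its bar across the two prongs and its shaft down between them, and do not shift anything else on the bench.

Things in the scene. Friction and masses are not known exactly. Their poses are not given: they have to be found in the camera images.
- long_driver: Long T-handle nut driver, steel, 0.18 to 0.26 kg. Cross bar 68 mm over its two 18 mm ball ends, 12 mm thick between them. 10 mm shaft from the bar's middle ends in an 18 mm round socket 30 mm long; bar axis to socket end 165 mm; centre of mass 62 mm along. Origin: middle of the bar, on its axis. x along the shaft to the socket, y along the bar. Starts lying flat on the mat, bar axis 9 mm above it.
- short_driver: Short T-handle nut driver of the same make, 0.14 to 0.20 kg: bar 58 mm over its 18 mm balls, bar axis to socket end 115 mm, centre of mass 42 mm along; the rest as the long one.
- long_driver_tip (a point): Middle of the long driver's socket end. Pinched over its two ball ends, a driver can turn about the line between the fingers: the firmer the grip the more it resists (at 50 N the short one stays near level, the long one sags). Eased bit by bit over a second to 3 to 5 N it comes to hang within a few degrees of x straight down and is still carried, but a sudden release swings it out of the fingers.
- short_driver_tip (a point): Middle of the short driver's socket end; it swings in the grip as the long one does.
- tall_hanger_seat (a point): Long driver's place, the tallest of the three hangers, empty: where the hung bar's middle lies, 195 mm above the table, halfway along two level prongs, 6 mm round, 16 mm apart inside, tops 6 mm below the point. Axes: x level, from the prongs' open ends to the post, y across them, z up. Nothing there is higher than the point plus 1 mm. The white label on the base before it pictures a long driver.
- low_hanger_seat (a point): Short driver's place: a like hanger, empty, its point only 155 mm above the table, too low for the long driver; a short driver on its label. Axes and offsets as for the tall one. From the point the prongs reach 29 mm to the post's plate (+x); to -x they are level for 24 mm, then turn up and end 34 mm away, 1 mm above the point: the bar passes over these tips, shaft between them.
- rack: Grey steel base plate of the rack, fixed, 130 by 400 by 8 mm, origin in the middle of its underside, x from its front (robot) side to its back, y along it. The three hangers stand on it in a row 130 mm apart, in any order, prongs to -x.
- mat: Dark bench mat, fixed, 420 (x) by 500 (y) by 2 mm, origin in the middle of its underside; its top is 2 mm above the table. The drivers and most of the clutter lie on it.
- hung_screwdriver: Bystander: a black-handled screwdriver that hangs loose on the third hanger; origin at the underside of its handle, 25 mm thick and 73 mm high above it (top 193 mm above the table), blade 80 mm below.
- spray_can: Bystander: loose white spray can, 52 mm across, 126 mm high, standing; origin in the middle of its underside.
- board_a: Bystander: loose green L-shaped circuit board, 88 by 72 mm, 8 mm high; origin under the middle of its long arm.
- board_b: Bystander: a second board like board_a.
- screw_cup: Bystander: loose black cup of screws, 56 mm across, 30 mm high; origin in the middle of its underside.
- power_adapter: Bystander: loose black power adapter, 75 by 42 by 30 mm; origin in the middle of its underside.
- spudger: Bystander: loose blue plastic pry stick, 120 by 10 by 6 mm, lying along its x; origin in the middle of its underside.
Not all that is in view belongs to the job. Leave any yellow look-alike of the long_driver alone.

How it is judged (in metres and radians):
On the way, in this order (a step that is already met when the one before it is completed fails the run):
1. one driver is held firmly in the air, hanging plumb and still, away from its hanger (((height (world z) of short_driver above 0.13 m and angle between short_driver's own x axis and vertical above 3 rad and angular speed of short_driver below 0.4 rad/s and contact force between short_driver and the fingers above 10 N and horizontal distance between short_driver and low_hanger_seat above 0.08 m) or (height (world z) of long_driver above 0.18 m and angle between long_driver's own x axis and vertical above 3 rad and angular speed of long_driver below 0.4 rad/s and contact force between long_driver and the fingers above 10 N and horizontal distance between long_driver and tall_hanger_seat above 0.08 m))), for 0.25 s.
2. that driver hangs on its own hanger, let go (((x of long_driver in the frame of tall_hanger_seat between -0.025 and 0.025 m and y of long_driver in the frame of tall_hanger_seat between -0.007 and 0.007 m and z of long_driver in the frame of tall_hanger_seat between -0.006 and 0.006 m and angle between long_driver's own x axis and vertical above 3 rad and linear speed of long_driver below 0.03 m/s and angular speed of long_driver below 0.3 rad/s and contact force between long_driver and the fingers below 0.2 N) or (x of short_driver in the frame of low_hanger_seat between -0.025 and 0.025 m and y of short_driver in the frame of low_hanger_seat between -0.007 and 0.007 m and z of short_driver in the frame of low_hanger_seat between -0.006 and 0.006 m and angle between short_driver's own x axis and vertical above 3 rad and linear speed of short_driver below 0.03 m/s and angular speed of short_driver below 0.3 rad/s and contact force between short_driver and the fingers below 0.2 N))), for 0.2 s.
3. with the first one hung, the other is held firmly in the air, hanging plumb and still, away from its hanger ((((height (world z) of short_driver above 0.13 m and angle between short_driver's own x axis and vertical above 3 rad and angular speed of short_driver below 0.4 rad/s and contact force between short_driver and the fingers above 10 N and horizontal distance between short_driver and low_hanger_seat above 0.08 m) and x of long_driver in the frame of tall_hanger_seat between -0.025 and 0.025 m and y of long_driver in the frame of tall_hanger_seat between -0.007 and 0.007 m and z of long_driver in the frame of tall_hanger_seat between -0.006 and 0.006 m and angle between long_driver's own x axis and vertical above 3 rad and linear speed of long_driver below 0.03 m/s and angular speed of long_driver below 0.3 rad/s) or ((height (world z) of long_driver above 0.18 m and angle between long_driver's own x axis and vertical above 3 rad and angular speed of long_driver below 0.4 rad/s and contact force between long_driver and the fingers above 10 N and horizontal distance between long_driver and tall_hanger_seat above 0.08 m) and x of short_driver in the frame of low_hanger_seat between -0.025 and 0.025 m and y of short_driver in the frame of low_hanger_seat between -0.007 and 0.007 m and z of short_driver in the frame of low_hanger_seat between -0.006 and 0.006 m and angle between short_driver's own x axis and vertical above 3 rad and linear speed of short_driver below 0.03 m/s and angular speed of short_driver below 0.3 rad/s))), for 0.25 s.
At the end, for the whole second after the job is handed in: Both drivers hang at rest, let go, the long one on the tall hanger and the short one on the low hanger: bar on the two prongs (middle of the bar within 25 mm along the prongs, 7 mm across and 6 mm in height of the hanger's point), shaft plumb within 8 degrees (x of long_driver in the frame of tall_hanger_seat between -0.025 and 0.025 m and y of long_driver in the frame of tall_hanger_seat between -0.007 and 0.007 m and z of long_driver in the frame of tall_hanger_seat between -0.006 and 0.006 m and angle between each of long_driver, short_driver's own x axis and vertical above 3 rad and linear speed of each of long_driver, short_driver below 0.03 m/s and angular speed of each of long_driver, short_driver below 0.3 rad/s and x of short_driver in the frame of low_hanger_seat between -0.025 and 0.025 m and y of short_driver in the frame of low_hanger_seat between -0.007 and 0.007 m and z of short_driver in the frame of low_hanger_seat between -0.006 and 0.006 m); the robot touches nothing.
It fails at once if a thing that is not one of the two drivers is shifted by more than 20 mm (distance of any of board_a, board_b, spray_can, screw_cup, power_adapter, spudger, hung_screwdriver from where it was at the start of the episode above 0.02 m).
It also fails if it takes over 72 s, if anything falls off the work surface, if the arm or the gripper's body presses on something with over 40 N, if the wrist force passes 120 N, or if a joint passes its speed limit or range.

## Working session

There is one attempt and no reset: what is moved stays moved. The work goes in short steps, each a Python script; the robot and the scene stay as the last script left them, time stands still between calls to the robot, and variables do not carry over. Pictures are saved under pics/ and viewed, and the job is handed in when it is done.

```bash
mkdir -p pics; ls
python3 - <<'E'
from workcell import env
import cv2
s=env.read_state();print({k:s[k] for k in('clock','position','tool_rot','opening','force')})
for n in('top','side','wrist'):
    f=env.grab_frame(n);cv2.imwrite(f'pics/a_{n}.png',f['image']);print(n,f['position'],f['orientation'],f['fx'],f['cx'],f['cy'],f['D'])
    if n=='wrist':break
    for t in('long_driver','short_driver','long_driver_tip','short_driver_tip','tall_hanger_seat','low_hanger_seat','rack','mat','hung_screwdriver','spray_can','board_a','screw_cup','power_adapter','spudger'):
        try:
            print(t,[(d['score'].__round__(2),[round(float(v),3) for v in d['xyz']]) for d in env.search_frame(f,t)])
        except Exception as e: print(t,e)
print(env.read_state()['clock'])
E
```

```text
pics
{'clock': 0.0, 'position': array([ 0.15618813, -0.6045387 ,  0.22146213]), 'tool_rot': array([-8.98742962e+01,  4.81734248e-03,  1.44729398e+01]), 'opening': 1.000638675453323, 'force': array([-0.48664094, -0.43363302, -0.26128853])}
top [0.22748479 0.02057759 1.53155419] [  9.64303277   0.95442493 -91.38685012] 399.52293286548246 252.6427344183746 196.70918448204895 [-0.13249013  0.          0.          0.          0.        ]
long_driver [(0.75, [0.561, 0.096, 0.016])]
short_driver [(0.66, [0.658, -0.203, 0.043]), (0.6, [0.526, 0.31, 0.016]), (0.18, [0.504, 0.422, 0.032])]
long_driver_tip [(0.59, [0.557, 0.095, 0.016])]
short_driver_tip [(0.57, [0.525, 0.306, 0.016])]
tall_hanger_seat [(0.71, [0.556, -0.281, 0.061])]
low_hanger_seat [(0.53, [0.56, 0.092, 0.018]), (0.5, [0.66, -0.201, 0.044])]
rack [(0.57, [0.535, -0.271, 0.003])]
mat [(0.84, [0.534, 0.195, 0.001])]
hung_screwdriver [(0.51, [0.454, -0.334, 0.18])]
spray_can [(0.63, [0.684, -0.024, 0.093]), (0.4, [0.527, 0.308, 0.016])]
board_a [(0.84, [0.347, 0.08, 0.004]), (0.66, [0.387, 0.235, 0.006])]
screw_cup [(0.62, [0.39
[... 616 characters left out ...]
0.094, 0.015]), (0.59, [0.561, -0.286, 0.085])]
low_hanger_seat [(0.63, [0.661, -0.208, 0.07])]
rack [(0.87, [0.557, -0.261, 0.007])]
mat [(0.66, [0.54, 0.251, 0.005])]
hung_screwdriver [(0.7, [0.452, -0.333, 0.154])]
spray_can [(0.58, [0.687, -0.013, 0.078])]
board_a [(0.9, [0.388, 0.244, 0.004]), (0.78, [0.352, 0.079, 0.007]), (0.31, [0.56, 0.09, 0.015])]
screw_cup [(0.61, [0.391, 0.354, 0.008])]
power_adapter [(0.93, [0.5, 0.432, 0.033])]
spudger [(0.71, [0.7, 0.217, 0.007])]
wrist [ 0.07865555 -0.62381611  0.38414171] [-1.71952702e+01 -2.76719690e-02  1.04480232e+02] 270.8206053084551 260.32025029578796 195.04571961630833 [-0.02725452  0.          0.          0.          0.        ]
1.55
```

View pics/a_top.png

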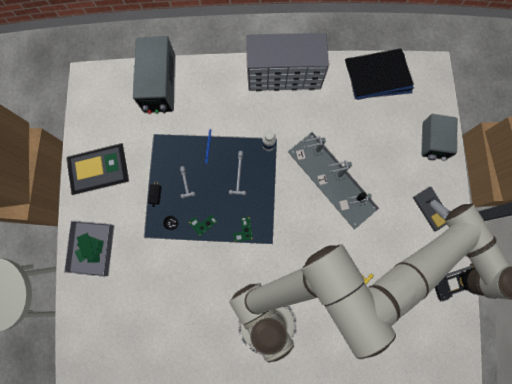

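View pics/a_side.png

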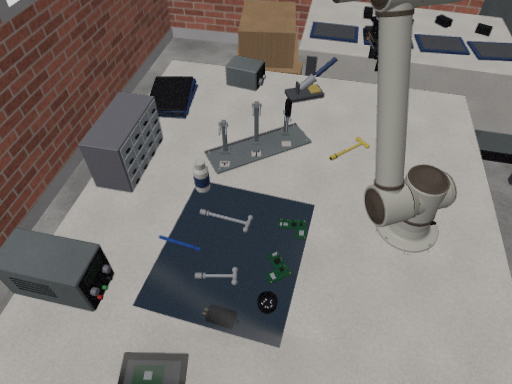

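View pics/a_wrist.png

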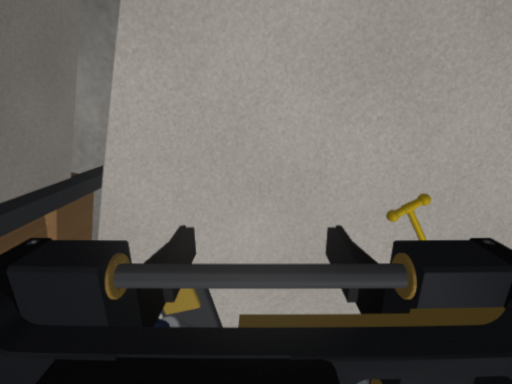

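Run:
```python
import cv2
a=cv2.imread('pics/a_top.png')
cv2.imwrite('pics/b1.png',cv2.resize(a[125:240,140:280],None,fx=5.5,fy=5.2,interpolation=cv2.INTER_CUBIC))
cv2.imwrite('pics/b2.png',cv2.resize(a[125:235,280:385],None,fx=5,fy=5,interpolation=cv2.INTER_CUBIC))
a=cv2.imread('pics/a_side.png')
cv2.imwrite('pics/b3.png',cv2.resize(a[85:175,195:320],None,fx=6,fy=6,interpolation=cv2.INTER_CUBIC))
```

```text
(no output)
```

View pics/b1.png

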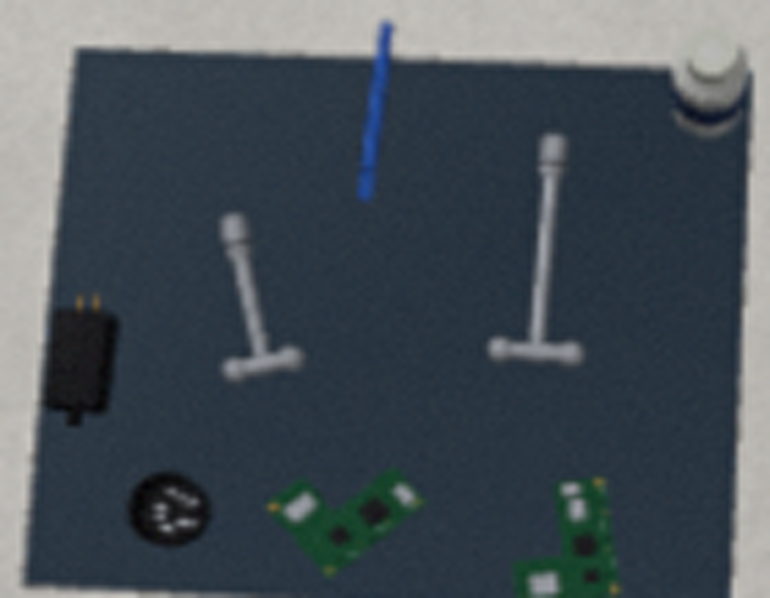

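View pics/b2.png

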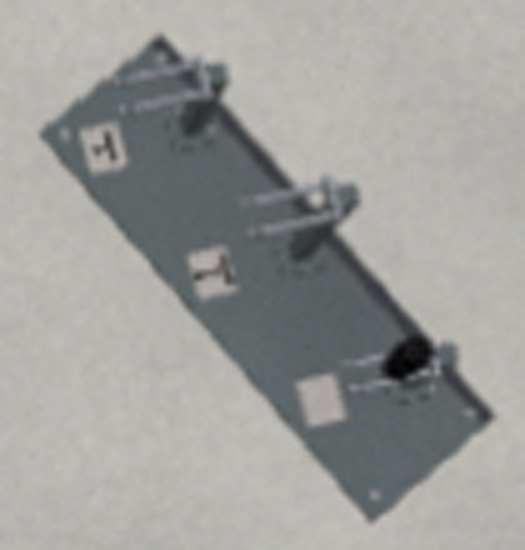

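View pics/b3.png

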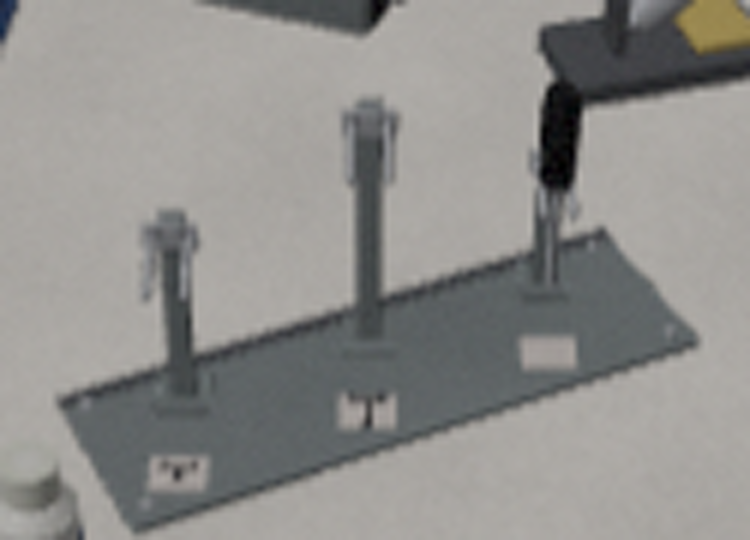

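```bash
cat > h.py <<'E'
import numpy as np, cv2
from scipy.spatial.transform import Rotation as R
from workcell import env
def cam(f):
    K=np.array([[f['fx'],0,f['cx']],[0,f['fy'],f['cy']],[0,0,1.]])
    Rw=R.from_euler('xyz',f['orientation'],degrees=True).as_matrix()
    return K,np.array(f['D'],float),Rw@np.diag([1,-1,-1]),np.array(f['position'],float)
def proj(f,P):
    K,D,Rc,p=cam(f); P=np.atleast_2d(P).astype(float)
    rv=cv2.Rodrigues(Rc.T)[0]
    return cv2.projectPoints(P,rv,-Rc.T@p,K,D)[0].reshape(-1,2)
def ray(f,px):
    K,D,Rc,p=cam(f)
    u=cv2.undistortPoints(np.array(px,float).reshape(-1,1,2),K,D).reshape(-1,2)
    return p,(Rc@np.c_[u,np.ones(len(u))].T).T
def onz(f,px,z):
    p,d=ray(f,px); return p+d*((z-p[2])/d[:,2])[:,None]
def clk(): return env.read_state()['clock']
E
python3 - <<'E'
from h import *
f=env.grab_frame('top')
px=lambda l,ox,oy,sx,sy:[(ox+(a+.5)/sx-.5,oy+(b+.5)/sy-.5) for a,b in l]
for n,l in(('short',[(234,370),(292,357),(234,215)]),('long',[(500,348),(573,353),(552,138)])):
    P=onz(f,px(l,140,125,5.5,5.2),0.011);m=(P[0]+P[1])/2
    print(n,P.round(4).tolist(),m.round(4),'bar len',np.linalg.norm(P[0]-P[1]),'baryaw',np.degrees(np.arctan2(*(P[0]-P[1])[1::-1])),'shaft yaw',np.degrees(np.arctan2(*(P[2]-m)[1::-1])))
for n,l,z in(('low',[(122,80),(125,107),(200,67),(210,97)],.149),('tall',[(243,203),(252,232),(325,188),(345,215)],.189)):
    P=onz(f,px(l,280,125,5,5),z);print(n,P.round(4).tolist(),[np.degrees(np.arctan2(*(P[i+2]-P[i])[1::-1])) for i in(0,1)])
g=env.grab_frame('wrist');s=env.read_state()
T=R.from_euler('xyz',s['tool_rot'],degrees=True).as_matrix()
t=s['position'];print(proj(g,[t,t-.007*T[:,1],t+.034*T[:,2],t-.034*T[:,2],t-.019*T[:,1]]))
K,D,Rc,p=cam(g);print((T.T@(p-t)).round(4))
E
```

```text
short [[0.4976, 0.3138, 0.011], [0.5064, 0.2724, 0.011], [0.617, 0.3147, 0.011]] [0.502  0.2931 0.011 ] bar len 0.04229377548142142 baryaw 101.929699526938 shaft yaw 10.627731997166247
long [[0.5091, 0.1249, 0.011], [0.5039, 0.0736, 0.011], [0.6702, 0.0853, 0.011]] [0.5065 0.0992 0.011 ] bar len 0.05163355401328342 baryaw 84.22913889045448 shaft yaw -4.871819827311637
low [[0.6631, -0.1522, 0.149], [0.6428, -0.1534, 0.149], [0.6716, -0.2093, 0.149], [0.6488, -0.2152, 0.149]] [np.float64(-81.55249500546917), np.float64(-84.42893102455642)]
tall [[0.5597, -0.2269, 0.189], [0.5389, -0.232, 0.189], [0.5691, -0.285, 0.189], [0.5495, -0.2977, 0.189]] [np.float64(-80.8455838514021), np.float64(-80.91623176469535)]
[[258.22231432 238.44466341]
 [258.14587806 243.39987134]
 [309.869274   238.39334257]
 [206.57938254 238.40960168]
 [258.0001554  252.85151167]]
[-0.0799 -0.1616  0.0013]
```

Run:
```python
from h import *
psi=98; tx=np.array([np.cos(np.radians(psi)),np.sin(np.radians(psi)),0])
for n,s,z in(('tall',(.554,-.263),.26),('low',(.658,-.187),.235)):
    p=np.array([*s,z])+.03*tx
    q=env.inverse_kinematics(p,[-90,0,psi]); print(n,q)
    env.goto(p,[-90,0,psi]); print(clk())
    f=env.grab_frame('wrist'); cv2.imwrite(f'pics/c_{n}.png',f['image']); 
    import pickle; pickle.dump(f,open(f'c_{n}.pkl','wb'))
    print(proj(f,[[*s,.155 if n=='low' else .195]]),env.read_state()['position'])
```

```text
tall [-7.47307850e+00  1.80114555e+01 -1.33079717e-01  2.54444375e-14
 -7.18554648e+01  1.54730785e+01]
3.6083
[[261.37175534 173.32964257]] [ 0.54935564 -0.23418104  0.25989436]
low [  0.21988603  26.32431238   9.02086781   0.         -72.69655543
   7.78011397]
4.2417
[[262.25023931 168.94214323]] [ 0.65378859 -0.15771721  0.23481484]
```

View pics/c_tall.png

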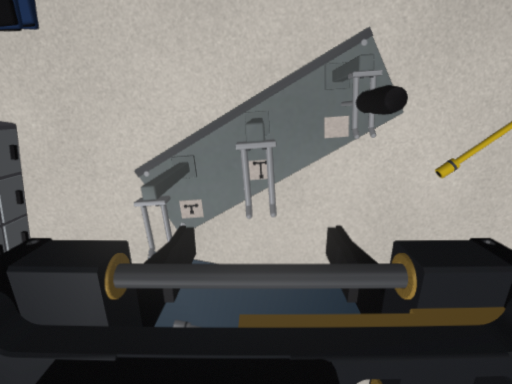

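View pics/c_low.png

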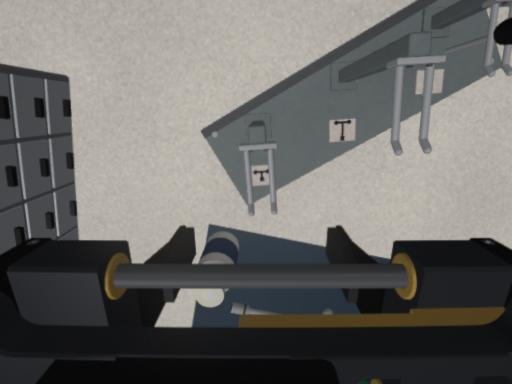

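Run:
```python
import cv2
a=cv2.imread('pics/c_tall.png')[130:230,225:295];b=cv2.imread('pics/c_low.png')[130:230,225:295]
r=lambda x:cv2.resize(x,None,fx=5.7,fy=5.7,interpolation=cv2.INTER_CUBIC)
cv2.imwrite('pics/c2.png',cv2.hconcat([r(a),r(b)]))
# edge profile
import numpy as np
for n,im in(('tall',a),('low',b)):
    g=im.mean(2)
    for row in range(22,82,12): print(n,row+130,g[row].astype(int)[12:55].tolist())
```

```text
tall 152 [104, 103, 102, 105, 133, 146, 148, 135, 118, 100, 94, 101, 102, 103, 103, 103, 104, 104, 105, 105, 106, 105, 105, 105, 105, 105, 105, 106, 112, 128, 140, 151, 141, 129, 111, 94, 102, 103, 103, 103, 103, 104, 103]
tall 164 [106, 105, 106, 107, 112, 133, 147, 153, 136, 119, 104, 116, 159, 168, 164, 150, 99, 73, 95, 129, 132, 124, 94, 58, 93, 145, 158, 150, 126, 125, 131, 144, 153, 139, 125, 108, 96, 105, 107, 107, 107, 107, 107]
tall 176 [106, 107, 107, 107, 108, 114, 133, 148, 154, 137, 121, 105, 117, 159, 163, 164, 164, 162, 163, 164, 164, 154, 110, 54, 44, 66, 116, 158, 162, 158, 140, 137, 151, 154, 137, 121, 102, 98, 106, 108, 108, 108, 108]
tall 188 [107, 107, 108, 108, 108, 109, 117, 138, 147, 154, 139, 123, 106, 98, 107, 109, 108, 108, 108, 108, 108, 108, 108, 107, 108, 108, 110, 113, 126, 139, 147, 141, 141, 156, 151, 134, 118, 121, 165, 173, 177, 179, 179]
tall 200 [108, 108, 109, 109, 110, 111, 127, 137, 133, 145, 156, 140, 125, 112, 127, 167, 174, 175, 174, 175, 174, 174, 175, 178, 179, 178, 175, 174, 174, 176, 176, 168, 141, 143, 158, 144, 130, 117, 131, 173, 179,
[... 417 characters left out ...]
 108, 94, 100, 102, 102, 102, 102]
low 176 [102, 102, 102, 102, 102, 102, 103, 103, 112, 136, 150, 144, 130, 113, 115, 160, 166, 167, 167, 169, 168, 166, 160, 132, 64, 76, 133, 160, 165, 165, 164, 154, 133, 143, 153, 136, 121, 102, 96, 101, 102, 102, 102]
low 188 [111, 104, 103, 103, 102, 102, 101, 102, 102, 109, 136, 152, 147, 130, 112, 95, 101, 102, 102, 102, 102, 102, 103, 102, 101, 101, 101, 103, 102, 102, 102, 101, 106, 133, 150, 152, 134, 116, 98, 102, 105, 122, 141]
low 200 [173, 174, 175, 175, 176, 176, 164, 126, 106, 104, 111, 136, 153, 147, 131, 112, 95, 102, 105, 122, 139, 153, 165, 167, 168, 170, 172, 174, 173, 172, 171, 169, 162, 141, 140, 154, 144, 130, 116, 130, 169, 170, 169]
```

View pics/c2.png

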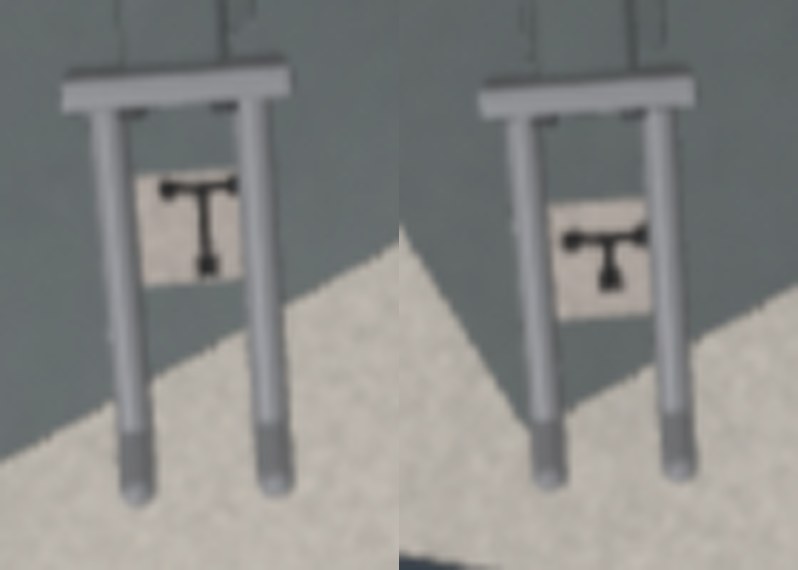

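```bash
cat > hang.py <<'E'
from h import *
import pickle
def run(n,L,Rr,plate,z):
    f=pickle.load(open(f'c_{n}.pkl','rb'))
    c=lambda l:[(225+(a+.5)/5.7-.5,130+(b+.5)/5.7-.5) for a,b in l]
    P=onz(f,c(L+Rr),z-.009); pl=onz(f,c(plate),z-.009)
    tip=None
    d=(P[0]-P[1])+(P[2]-P[3]); d/=np.linalg.norm(d)
    yaw=np.degrees(np.arctan2(d[1],d[0])); y=np.array([-d[1],d[0],0])
    print(n,'yaw',yaw,[np.degrees(np.arctan2(*(P[i]-P[i+1])[1::-1])) for i in(0,2)],'spacing',(P[:2]@y-P[2:]@y))
    c0=(P[0]+P[1]+P[2]+P[3])/4; pm=pl.mean(0)
    seat=c0+d*((pm-c0)@d-.029)
    print('seat',seat.round(4))
    return seat,yaw,d,y
if __name__=='__main__':
    run('tall',[(106.5,110),(135,425)],[(251,95),(267.5,420)],[(120,108),(236,104)],.195)
    run('low',[(125.5,118),(147,415)],[(259,105),(277,410)],[(538-399,116),(646-399,112)],.155)
    # upturned tip ends: z = seat+1-3
    for n,t,z in(('tall',[(138,505),(276,495)],.193),('low',[(549-399,490),(681-399,480)],.153)):
        f=pickle.load(open(f'c_{n}.pkl','rb'));print(n,onz(f,[(225+(a+.5)/5.7-.5,130+(b+.5)/5.7-.5) for a,b in t],z).mean(0))
E
python3 hang.py
```

```text
tall yaw -78.29908236617524 [np.float64(-77.94195663521245), np.float64(-78.64681565228634)] spacing [0.02202173 0.02138927]
seat [ 0.5555 -0.254   0.186 ]
low yaw -78.33017219226613 [np.float64(-78.67825478005017), np.float64(-77.99037348654458)] spacing [0.02158199 0.02219705]
seat [ 0.6579 -0.1741  0.146 ]
tall [ 0.54870581 -0.22214928  0.193     ]
low [ 0.65139868 -0.14244314  0.153     ]
```

```bash
cat > look.py <<'E'
from h import *
import pickle,sys
n,x,y,psi,z=sys.argv[1],*map(float,sys.argv[2:6])
tx=np.array([np.cos(np.radians(psi)),np.sin(np.radians(psi)),0])
p=np.array([x,y,z])+.03*tx
print(env.inverse_kinematics(p,[-90,0,psi]))
env.goto(p,[-90,0,psi]); print(clk())
f=env.grab_frame('wrist'); cv2.imwrite(f'pics/d_{n}.png',f['image']); pickle.dump(f,open(f'd_{n}.pkl','wb'))
print(proj(f,[[x,y,.011]]))
E
python3 look.py short .502 .293 191 .16
```

```text
[ 4.80920761e+01  1.81932918e+01 -1.49800403e+01  2.54444375e-14
 -5.68266679e+01  5.29079239e+01]
6.0583
[[261.12666175 159.86872151]]
```

View pics/d_short.png

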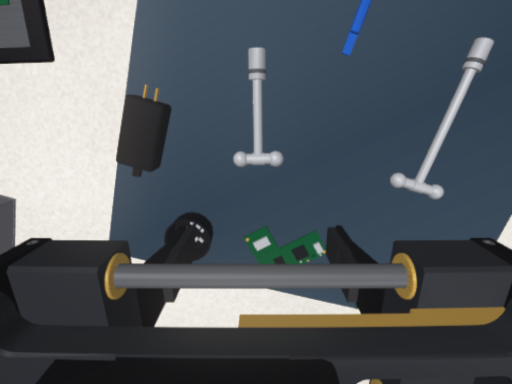

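Run:
```python
from h import *
import pickle
a=cv2.imread('pics/d_short.png')
cv2.imwrite('pics/d2.png',cv2.hconcat([cv2.resize(a[135:180,225:295],None,fx=5.7,fy=5.7,interpolation=cv2.INTER_CUBIC),cv2.resize(a[160:205,382:452],None,fx=5.7,fy=5.7,interpolation=cv2.INTER_CUBIC)]))
f=pickle.load(open('d_short.pkl','rb'))
for n,l in(('short',[(240.7,158.7),(275.7,158.3),(257,60)]),('long',[(398,180.5),(436,192),(482,50)])):
    P=onz(f,l,.011);m=(P[0]+P[1])/2
    print(n,P.round(4).tolist(),m.round(4),np.linalg.norm(P[0]-P[1]),'baryaw',np.degrees(np.arctan2(*(P[0]-P[1])[1::-1])),'shaft',np.degrees(np.arctan2(*(P[2]-m)[1::-1])))
```

```text
short [[0.4989, 0.3164, 0.011], [0.507, 0.2768, 0.011], [0.6047, 0.3173, 0.011]] [0.5029 0.2966 0.011 ] 0.04040001564640191 baryaw 101.57171962630551 shaft 11.47510384546062
long [[0.5089, 0.1284, 0.011], [0.5041, 0.0777, 0.011], [0.6617, 0.0865, 0.011]] [0.5065 0.103  0.011 ] 0.05096380942187081 baryaw 84.67151536525935 shaft -6.073619752456955
```

View pics/d2.png

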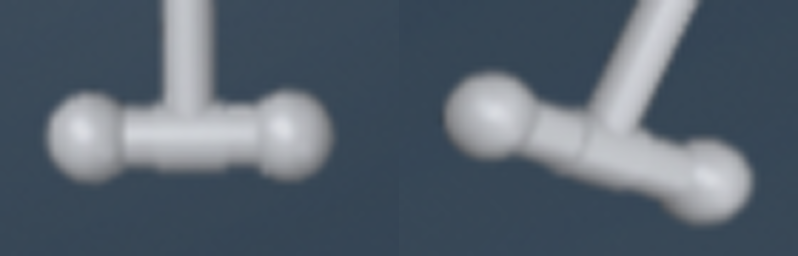

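```bash
cat > pick.py <<'E'
from h import *
import sys
x,y,psi=map(float,sys.argv[2:5]); n=sys.argv[1]
env.goto([x,y,.06],[-90,0,psi])
r=env.move_straight([x,y,.0045],rate=.06,force_limit=15); s=env.read_state();print(r,s['position'],s['force'],s['clock'])
if r: raise SystemExit('contact')
env.gripper_to(0.0,60); s=env.read_state(); print('open',s['opening']*.087,s['force'],s['clock'])
f=env.grab_frame('wrist'); cv2.imwrite(f'pics/e_{n}1.png',f['image'])
env.move_straight([x,y,.03],rate=.05)
env.move_straight([x,y,.28],rate=.15); s=env.read_state(); print('open',s['opening']*.087,s['force'],s['clock'])
f=env.grab_frame('wrist'); cv2.imwrite(f'pics/e_{n}2.png',f['image'])
E
python3 pick.py short .5029 .2962 191.5
```

```text
False [0.50317168 0.2964443  0.00482667] [ 0.15759089  0.82626429 -0.27426119] 7.6833
open 0.0547374934380805 [-0.18799404 -0.29200995  0.86992316] 8.3583
open 0.05518322061773442 [ 0.34799457  0.20536246 -1.29372876] 10.8833
```

```bash
python3 -c "
import cv2
cv2.imwrite('pics/e3.png',cv2.hconcat([cv2.resize(cv2.imread(f'pics/e_short{i}.png'),(400,300)) for i in (1,2)]))"
```

```text
(no output)
```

View pics/e3.png

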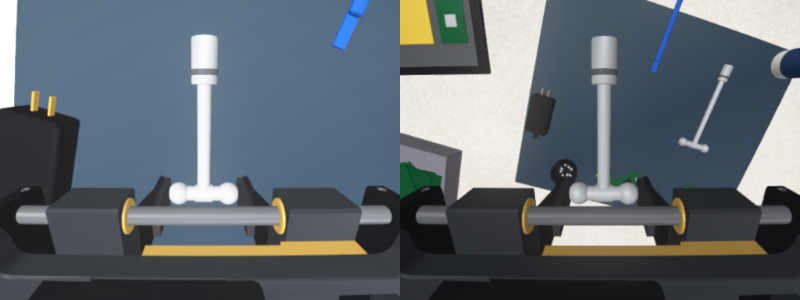

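```bash
cat > ease.py <<'E'
from h import *
import sys
n=sys.argv[1]
for F in (45,35,28,22,18,15,12.5,10.5,9,8,7,6,5.5,5,4.5,4):
    c=clk(); env.gripper_to(0.0,F); d=clk()-c
    if d<.09: env.dwell(.09-d)
print(clk(),env.read_state()['opening']*.087)
env.dwell(.5)
fs=[]
for i in range(2):
    f=env.grab_frame('wrist');fs.append(f['image']); env.dwell(.25)
f=env.grab_frame('side');fs.append(f['image'])
print(clk(),env.read_state()['opening']*.087)
cv2.imwrite(f'pics/g_{n}.png',cv2.hconcat([cv2.resize(fs[0],(400,300)),cv2.resize(fs[1],(400,300))]))
c=proj(f,[env.read_state()['position']])[0].astype(int);print(c)
u,v=max(c[0]-40,0),max(c[1]-40,0)
cv2.imwrite(f'pics/g_{n}s.png',cv2.resize(f['image'][v:v+110,u:u+90],None,fx=5,fy=5,interpolation=cv2.INTER_CUBIC))
cv2.imwrite(f'pics/g_{n}raw.png',f['image'])
E
python3 ease.py short
```

```text
14.4 0.057257808401596264
15.55 0.05758928423258361
[229 218]
```

View pics/g_short.png

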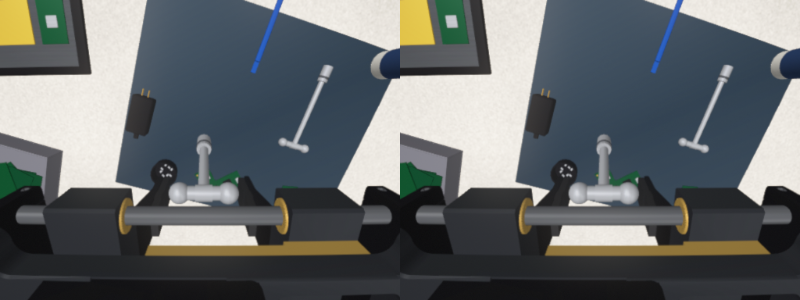

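View pics/g_shorts.png

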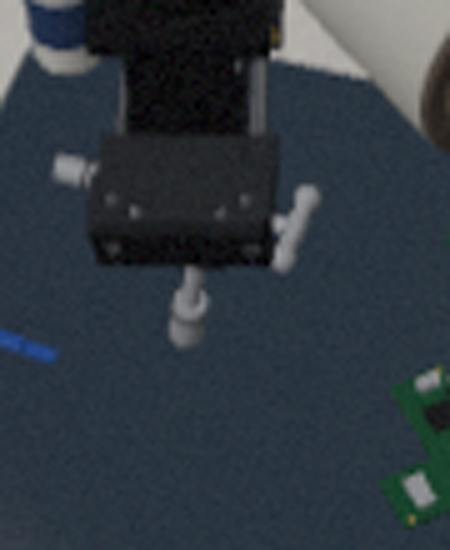

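```bash
cat > tilt.py <<'E'
from h import *
import sys
L=float(sys.argv[1])
f=env.grab_frame('wrist');s=env.read_state();t=s['position']
T=R.from_euler('xyz',s['tool_rot'],degrees=True).as_matrix()
b=t+np.array([0,0,.0065])
cv2.imwrite('pics/tilt.png',cv2.resize(f['image'][150:280,190:330],None,fx=4,fy=4,interpolation=cv2.INTER_CUBIC))
o=lambda P:((proj(f,P)-[190,150]+.5)*4-.5).round(1).tolist()
print('bar',o([b]),s['clock'])
for a in(-15,-10,-5,0,5,10,15,20):
    d=np.sin(np.radians(a))*-T[:,0]+np.cos(np.radians(a))*np.array([0,0,-1])
    print(a,'tip',o([b+L*d]),'sockettop',o([b+(L-.03)*d]))
E
python3 tilt.py .115
```

```text
bar [[291.9, 392.3]] 15.6
-15 tip [[288.5, 291.3]] sockettop [[289.1, 309.0]]
-10 tip [[288.5, 253.9]] sockettop [[289.1, 278.2]]
-5 tip [[288.5, 216.8]] sockettop [[289.1, 247.7]]
0 tip [[288.6, 179.9]] sockettop [[289.2, 217.6]]
5 tip [[288.6, 143.3]] sockettop [[289.2, 187.9]]
10 tip [[288.7, 106.8]] sockettop [[289.3, 158.7]]
15 tip [[288.8, 70.5]] sockettop [[289.4, 129.8]]
20 tip [[288.9, 34.4]] sockettop [[289.5, 101.5]]
```

View pics/tilt.png

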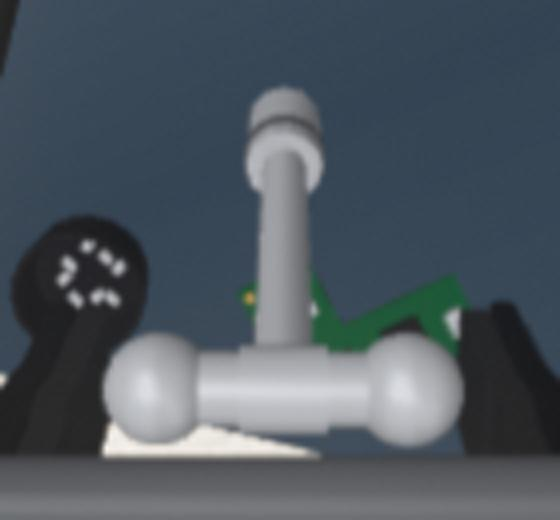

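```bash
python3 - <<'E'
from h import *
env.gripper_to(0.0,3.5);env.dwell(.2);env.gripper_to(0.0,3);env.dwell(.6);print(clk(),env.read_state()['opening']*.087)
E
python3 tilt.py .115 | head -1
```

```text
16.8333 0.05737717790462474
bar [[292.2, 392.2]] 16.8833
```

View pics/tilt.png

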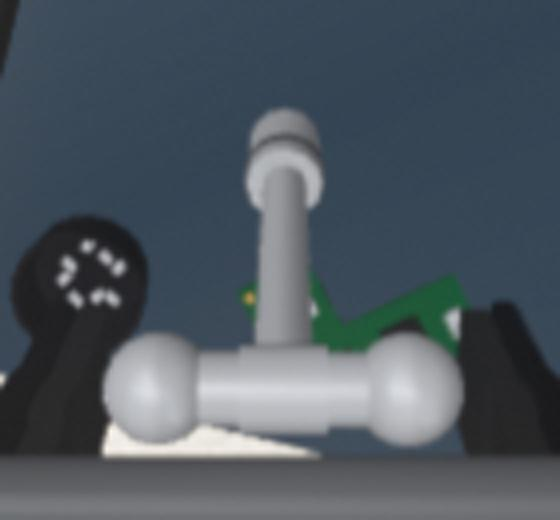

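```bash
cat > firm.py <<'E'
from h import *
import sys
psi,a=map(float,sys.argv[1:3])
env.gripper_to(0.0,15);env.gripper_to(0.0,45);print(clk(),env.read_state()['opening']*.087)
t=env.read_state()['position']
rot=(R.from_euler('xyz',[-90,0,psi],degrees=True)*R.from_euler('z',-a,degrees=True)).as_euler('xyz',degrees=True);print(rot)
env.move_straight(t+[0,0,.005],rotation=rot,rate=.02)
env.dwell(.2);print(clk(),env.read_state()['force'])
E
python3 firm.py 191.5 6;python3 tilt.py .115
```

```text
17.3167 0.055521317616063666
[ -90.    -6.  -168.5]
17.9167 [ 0.37331958  0.45653229 -1.61584133]
bar [[291.8, 395.6]] 17.9667
-15 tip [[288.4, 253.6]] sockettop [[289.0, 278.7]]
-10 tip [[288.4, 214.8]] sockettop [[289.0, 246.9]]
-5 tip [[288.5, 176.4]] sockettop [[289.1, 215.6]]
0 tip [[288.5, 138.5]] sockettop [[289.1, 184.8]]
5 tip [[288.6, 101.0]] sockettop [[289.2, 154.6]]
10 tip [[288.7, 64.0]] sockettop [[289.3, 124.9]]
15 tip [[288.8, 27.3]] sockettop [[289.3, 96.0]]
20 tip [[288.9, -9.0]] sockettop [[289.5, 67.8]]
```

View pics/tilt.png

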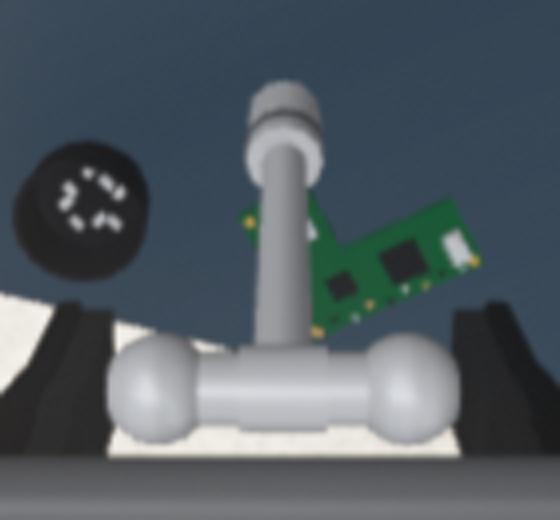

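```bash
sed -i 's/^env.gripper_to(0.0,15).*/if len(sys.argv)<4: env.gripper_to(0.0,15);env.gripper_to(0.0,45);print(clk())/' firm.py; python3 firm.py 191.5 10 x;python3 tilt.py .115|grep -E '^(0|5|-5|bar)'
```

```text
[ -90.   -10.  -168.5]
18.575 [-0.12331962  0.11589635 -1.25076032]
bar [[291.8, 397.7]] 18.625
-5 tip [[288.6, 149.7]] sockettop [[289.2, 194.5]]
0 tip [[288.7, 111.1]] sockettop [[289.2, 163.2]]
5 tip [[288.7, 72.9]] sockettop [[289.3, 132.6]]
```

View pics/tilt.png

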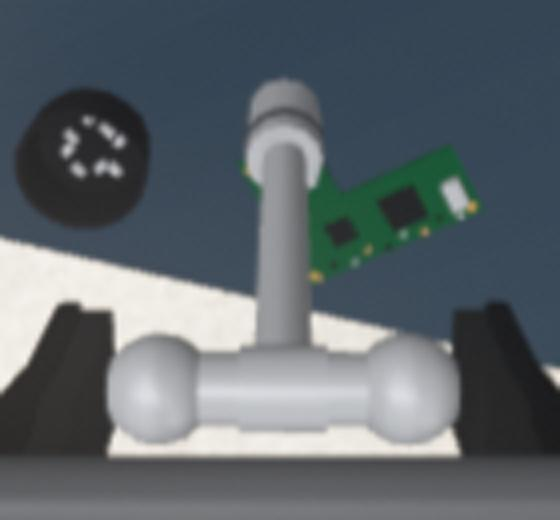

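```bash
cat > place.py <<'E'
from h import *
import sys
PSI=101.7
SEAT=dict(low=np.array([.6579,-.1741,.155]),tall=np.array([.5555,-.2540,.195]))
d=np.array([np.cos(np.radians(-78.3)),np.sin(np.radians(-78.3)),0]); yh=np.array([-d[1],d[0],0])
tz=-yh
def rot(a): return (R.from_euler('xyz',[-90,0,PSI],degrees=True)*R.from_euler('z',-a,degrees=True))
def tcp(n,a,along,lat,up):
    # bar middle at seat + along*d + lat*tz + up
    b=SEAT[n]+along*d+lat*tz+np.array([0,0,up])
    r=rot(a); return b+.0065*r.as_matrix()[:,1], r.as_euler('xyz',degrees=True)
def shot(name,n,crop=(150,130,360,280)):
    f=env.grab_frame('wrist');x0,y0,x1,y1=crop;k=4 if x1-x0<180 else 3.7
    cv2.imwrite(name,cv2.resize(f['image'][y0:y1,x0:x1],None,fx=k,fy=k,interpolation=cv2.INTER_CUBIC))
    o=lambda P:((proj(f,P)-[x0,y0]+.5)*k-.5).round(1).tolist()
    return f,o
E
cat > appr.py <<'E'
from place import *
n=sys.argv[1];a,lat,al=map(float,sys.argv[2:5])
env.dwell(.2)
p,r=tcp(n,a,-.11,lat,.14 if n=='low' else .12); env.goto(p,r); print(clk())
p,r=tcp(n,a,-.11,lat,.015); env.move_straight(p,rate=.12)
p,r=tcp(n,a,al,lat,.015); env.move_straight(p,rate=.1); env.dwell(.15)
f,o=shot(f'pics/i_{n}.png',n,(180,100,340,250))
s=env.read_state();T=R.from_euler('xyz',s['tool_rot'],degrees=True).as_matrix();b=s['position']-.0065*T[:,1]
print(s['clock'],s['force'],'bar',o([b]),'bar ends',o([b-.02*T[:,2],b+.02*T[:,2]]))
S=SEAT[n]-[0,0,.009]
print('prong L/R at -.024', o([S-.024*d-.011*tz,S-.024*d+.011*tz]),'at .02',o([S+.02*d-.011*tz,S+.02*d+.011*tz]))
E
python3 appr.py low 10 .0014 -.06
```

```text
20.2667
22.3083 [ 0.64553249 -0.23797581 -0.79582341] bar [[332.8, 576.7]] bar ends [[206.8, 576.7], [458.8, 576.6]]
prong L/R at -.024 [[256.8, 304.6], [391.9, 304.7]] at .02 [[248.7, 24.6], [400.7, 24.6]]
```

View pics/i_low.png

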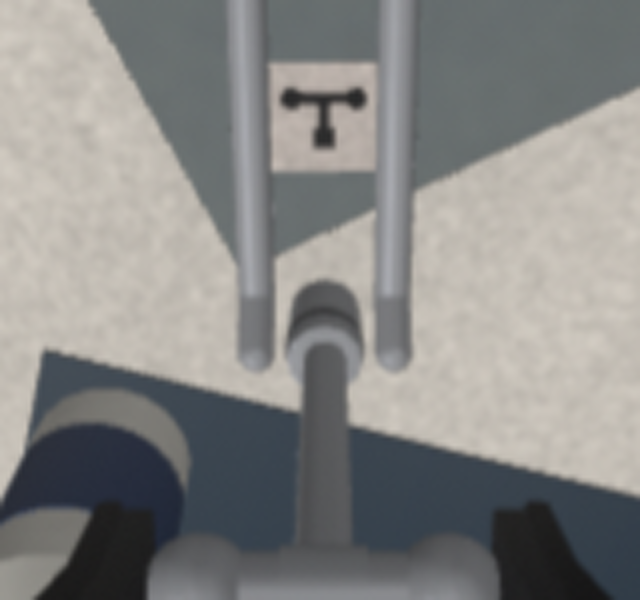

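```bash
cat > ins.py <<'E'
from place import *
n=sys.argv[1];a,lat,al=map(float,sys.argv[2:5])
p,r=tcp(n,a,al,lat,.015); hit=env.move_straight(p,rate=.06,force_limit=10); s=env.read_state(); print(hit,s['clock'],s['force'],s['position']-p)
if hit: raise SystemExit
f,o=shot(f'pics/j_{n}.png',n,(180,100,340,250))
p,r=tcp(n,a,al,lat,-.001); hit=env.move_straight(p,rate=.025,force_limit=4); env.dwell(.1);s=env.read_state(); print(hit,s['clock'],s['force'],s['position']-p)
f,o=shot(f'pics/k_{n}.png',n,(180,100,340,250))
E
python3 ins.py low 10 .0014 -.002; python3 -c "
import cv2
cv2.imwrite('pics/jk.png',cv2.hconcat([cv2.resize(cv2.imread(f'pics/{i}_low.png'),(400,375)) for i in 'jk']))"
```

```text
False 23.425 [-1.08225189  0.0244109  -1.57136692] [-4.30093396e-05  3.16260729e-04  3.27990284e-05]
True 24.15 [ 0.35045547 -0.65893933  6.03330601] [-0.00023304  0.0001814   0.00129617]
```

View pics/jk.png

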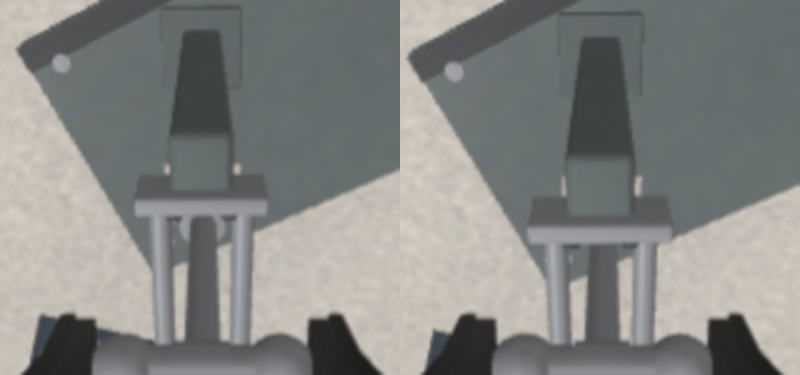

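```bash
cat > rel.py <<'E'
from place import *
n=sys.argv[1];a,lat,al=map(float,sys.argv[2:5])
env.gripper_to(0.0,10);env.gripper_to(1.0,10);env.dwell(.1);s=env.read_state();print(s['opening'],s['clock'],s['force'])
t=s['position']
hit=env.move_straight(t+[0,0,.03],rate=.05,force_limit=6);print(hit)
if hit: raise SystemExit
env.move_straight(t+[0,0,.075]+0*d,rate=.15);env.dwell(.3)
f=env.grab_frame('wrist');cv2.imwrite(f'pics/l_{n}.png',f['image']);print(clk(),proj(f,[SEAT[n]]))
f=env.grab_frame('side');cv2.imwrite(f'pics/l_{n}s.png',cv2.resize(f['image'][85:175,195:320],None,fx=6,fy=6,interpolation=cv2.INTER_CUBIC))
E
python3 rel.py low 10 .0014 -.002
```

```text
0.9992634452759286 25.325 [ 0.49738014 -0.19361489  0.53367798]
False
26.875 [[258.71348377 189.16828807]]
```

View pics/l_low.png

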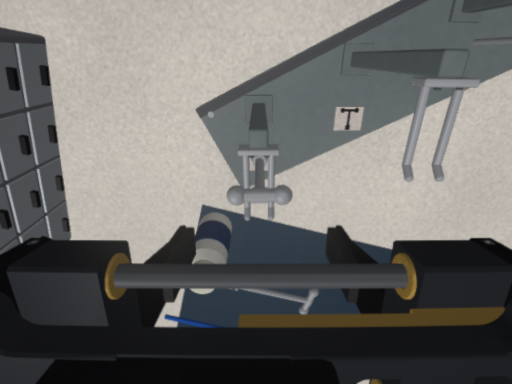

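View pics/l_lows.png

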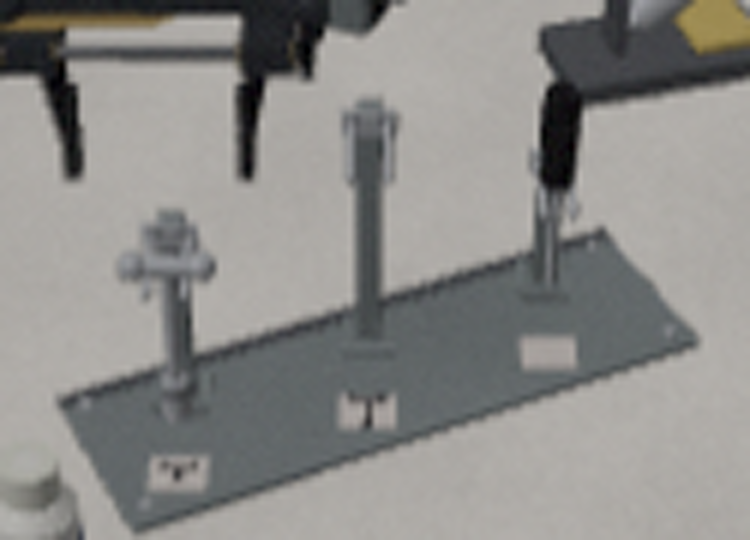

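```bash
python3 look.py long .5065 .103 174.5 .16
```

```text
[ 3.16279712e+01  1.21598556e+01 -2.35779666e+01  2.54444375e-14
 -5.42621778e+01  5.28720288e+01]
28.2
[[262.09626938 159.90137596]]
```

Run:
```python
import cv2
a=cv2.imread('pics/d_long.png');cv2.imwrite('pics/d_longz.png',cv2.resize(a[30:190,190:330],None,fx=3.7,fy=3.7,interpolation=cv2.INTER_CUBIC))
```

```text
(no output)
```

View pics/d_longz.png

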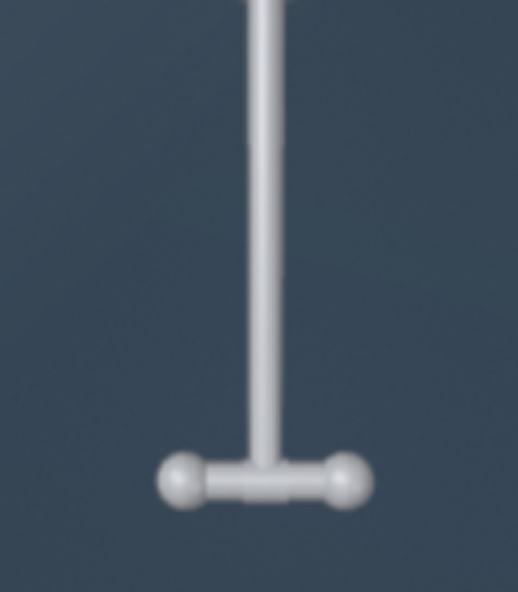

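```bash
python3 pick.py long .5065 .1025 174.5; python3 -c "
import cv2
cv2.imwrite('pics/e4.png',cv2.hconcat([cv2.resize(cv2.imread(f'pics/e_long{i}.png'),(400,300)) for i in (1,2)]))"
```

```text
False [0.50679224 0.10264225 0.00474126] [0.36905591 0.06190082 0.4280834 ] 29.825
open 0.06485750878414838 [0.62674564 0.24655013 1.12923948] 30.375
open 0.06509262558038133 [-0.93796041 -0.12348602 -2.48953389] 32.9
```

View pics/e4.png

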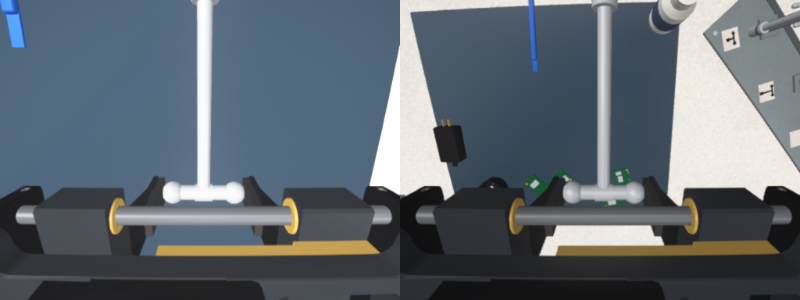

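```bash
sed -i 's/4.5,4)/4.5,4,3.5,3.2,3)/' ease.py; python3 ease.py long;python3 tilt.py .165
```

```text
37.0667 0.06721947664792115
38.2167 0.06779832265239834
[246 163]
bar [[294.8, 389.3]] 38.2667
-15 tip [[289.1, 267.2]] sockettop [[289.7, 279.6]]
-10 tip [[289.1, 221.3]] sockettop [[289.7, 238.5]]
-5 tip [[289.1, 175.5]] sockettop [[289.7, 197.6]]
0 tip [[289.2, 129.8]] sockettop [[289.8, 156.9]]
5 tip [[289.3, 84.0]] sockettop [[289.9, 116.2]]
10 tip [[289.4, 37.8]] sockettop [[290.0, 75.5]]
15 tip [[289.6, -8.7]] sockettop [[290.1, 34.8]]
20 tip [[289.7, -55.9]] sockettop [[290.3, -6.1]]
```

View pics/tilt.png

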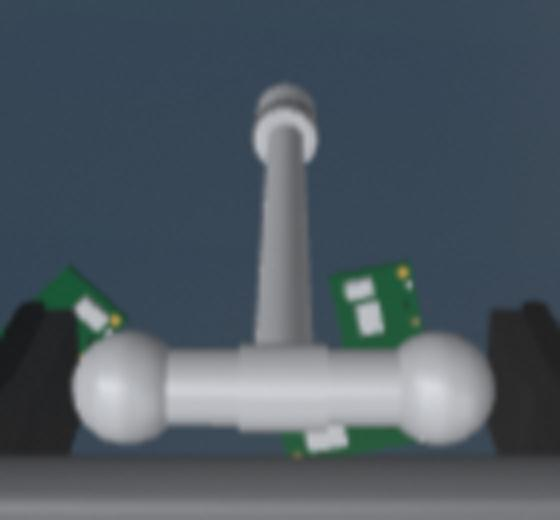

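```bash
python3 firm.py 174.5 3;python3 tilt.py .165|grep -E '^(0|5|-5|bar)'
```

```text
38.7
[-90.   -3.  174.5]
39.3 [-0.43662037  0.34188644 -1.63558878]
bar [[294.5, 391.2]] 39.35
-5 tip [[289.0, 149.9]] sockettop [[289.6, 175.0]]
0 tip [[289.1, 103.4]] sockettop [[289.7, 133.6]]
5 tip [[289.2, 56.9]] sockettop [[289.7, 92.5]]
```

View pics/tilt.png

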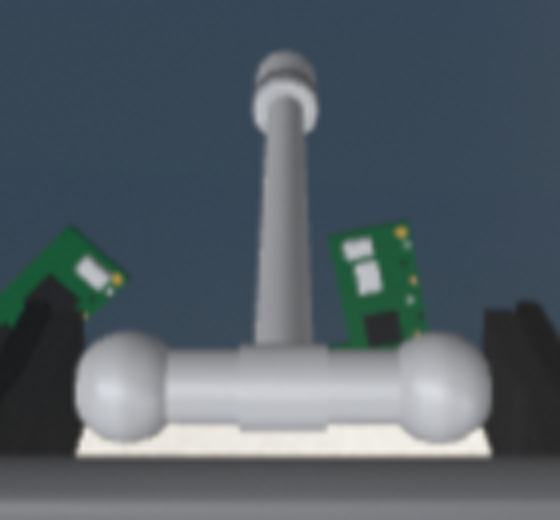

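```bash
python3 firm.py 174.5 6 x; python3 appr.py tall 6 .0014 -.06
```

```text
[-90.   -6.  174.5]
39.95 [-0.5859604   0.39247173 -1.95411735]
41.1417
43.0167 [-0.06147058  0.53015503 -2.46779124] bar [[332.9, 575.8]] bar ends [[206.9, 575.8], [458.8, 575.7]]
prong L/R at -.024 [[257.8, 308.0], [390.5, 308.0]] at .02 [[251.2, 31.0], [397.7, 31.1]]
```

View pics/i_tall.png

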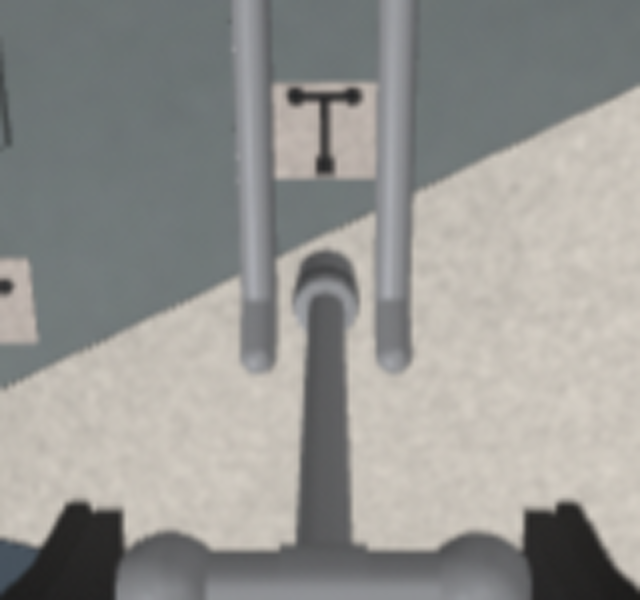

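```bash
python3 ins.py tall 6 .0013 -.002; python3 -c "
import cv2
cv2.imwrite('pics/jk2.png',cv2.hconcat([cv2.resize(cv2.imread(f'pics/{i}_tall.png'),(400,375)) for i in 'jk']))"
```

```text
False 44.1333 [-0.54848352 -0.32053933 -2.93074942] [-5.11693289e-05  2.79636767e-04  3.02412716e-05]
True 44.8417 [-0.20356418  0.38632783  4.96940976] [-0.00019594  0.0001827   0.00172827]
```

View pics/jk2.png

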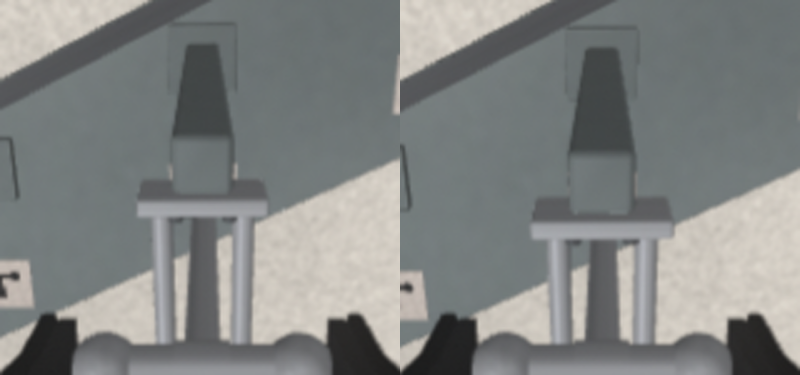

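Seated with the shaft between the prongs; releasing.

```bash
python3 rel.py tall 6 .0013 -.002
python3 - <<'E'
from h import *
s=env.read_state(); env.dwell(.5)
f=env.grab_frame('wrist');f2=env.grab_frame('wrist');cv2.imwrite('pics/m.png',f2['image'])
f=env.grab_frame('top');cv2.imwrite('pics/mtop.png',f['image'])
print(clk(),s['opening'])
E
```

```text
1.00094925198649 45.8917 [-0.12924096 -0.56825347  0.50026969]
False
47.4417 [[258.92262429 193.75245091]]
48.1417 1.0031293227943583
```

View pics/m.png

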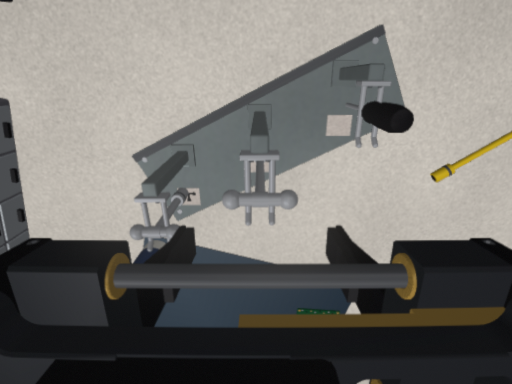

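View pics/l_talls.png

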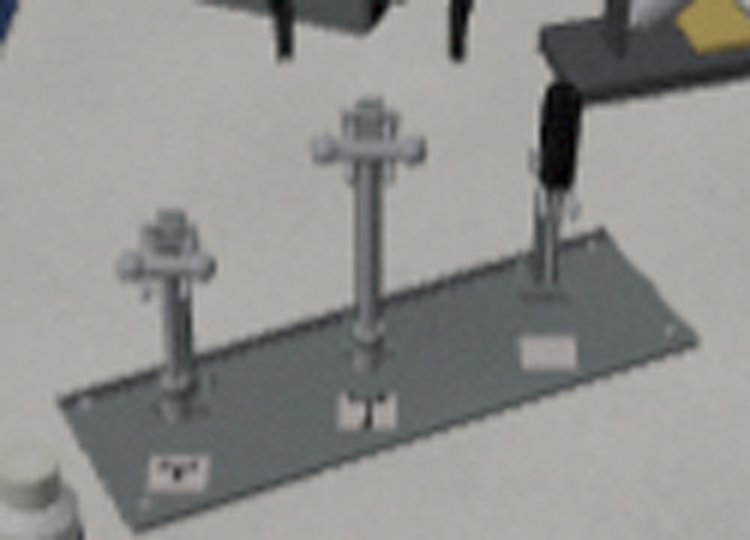

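View pics/mtop.png

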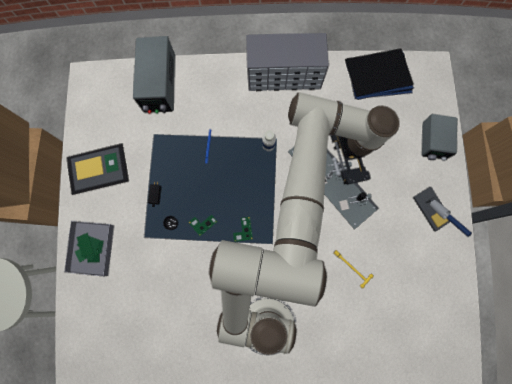

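```bash
python3 -c "
from workcell import env
env.close_job(); print(env.read_state()['clock'])"
```

```text
the job is handed in; nothing more can be done
the job is handed in; nothing more can be done
```

Both drivers are on the rack and the job is handed in: the short one on the low hanger, then the long one on the tall hanger. No verdict was reported. The last clock reading was 48.1 s, against the 72 s limit.

**How each was carried:** I lifted each driver, eased the grip to 3 N so it swung down, and gripped it again at 45 N. I then trimmed the tool tilt to bring it plumb, slid it in over the prong tips and lowered it until it touched. In the pictures the short one was about 1° off plumb after the trim. The long one was about 3° off before its last 3° correction; I did not measure it again after that.

**Last checks:**
- The side and wrist pictures show both bars lying across their prongs and the shafts down between them. Each bar looks about 4–5 mm toward the open end of its prongs, against the 25 mm allowed.
- I took no separate reading of motion or plumb once they were hanging.
- The gripper is open and about 75 mm above the tall hanger.
- In the top picture the clutter, the hung screwdriver and the yellow look-alike are where they started.

**Disagreements:**
- At 3 N the short driver hung about 6° off plumb, and gripping it again added a few degrees. The tilt trim took this out.
- The wrist camera showed held objects about 1.3 mm to one side of where the calibration put them. I corrected for this and checked it against the prongs before each insertion.

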